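# Earth an L-plate and hang it level by its balance hole

## Robot

A 6-joint arm with a two-finger parallel gripper is mounted at the origin on a cart in front of the work surface, level with it; the furniture and walls round the work are solid. World frame = base frame: x ahead of the robot, y to its left, z up, the work surface at z = 0. Lengths are in m, angles in rad, forces in N, time in s.
With the tool pointing down it reaches from about 0.35 to 0.875 m from the base axis. Payload 4.2 kg.
Tool frame: the origin (TCP) lies between the finger pads; the fingertips stand arm.tips_ahead ahead of it and the grasp point (between the pads) lies 5 mm behind it (arm.tips_ahead is the distance from the TCP to the fingertips, in m); z points along the fingers, y is the direction in which the jaws open and shut (so a half turn about z gives the same grasp; the last joint's range is limited). The gripper opens to 85 mm and grips with 20 to 120 N. Pads are 22 mm wide; open, the fingers measure 114 mm over their backs; the gripper's body (76 mm by 85 mm) begins 54 mm behind the grasp point. The pads swing forward as they close: fully open they stand 13 mm farther back than shut.
Start: joints at [1.421, 0.385, 0.008, 0, -1.194, -0.259], TCP at [0.248, 0.573, 0.245] pointing down, gripper open.
Joint ranges: [-3.14, 3.14], [-1.21, 2.06], [-1.07, 1.41], [-3.16, 2.05], [-2.99, -0.16], [-3.1, 3.1]. Speed limits (rad/s): [2.79, 2.79, 3.14, 3.14, 3.14, 3.14].

## Interface

Orientations are given as a unit quaternion [x, y, z, w].
In Python, from rig import arm gives the robot as it stands.
- The arm moves only by the tool servo_tool, never from a script. Its argument "plan" is a list of rows, each a list of 3 entries, a list of its own where there are three numbers: the shift along the world's x, y, z in mm, then the turn, a rotation vector about the world's x, y, z in rad, then the opening in per cent of the stroke, from 0 (shut) to 100 (fully open). In form: [[[tx, ty, tz], [wx, wy, wz], grip], ...]. A call has 1 to 10 rows; each row shifts and turns the commanded pose from where the row before left it; what a row does not reach is not made up. A row lasts 1/10 s, in which the tool goes at most 50 mm and 8.59 degrees, less where a joint would pass 70% of its speed; a pose out of reach is approached as far as the arm can. A call is refused whole if a number of a shift passes 50 or a number of a turn 0.15, either way. A call with a gripper value outside its range is refused whole. The fingers move at their own pace and stop on an object; "squeeze" is the grip in N (left out, the last holds). Time passes only in rows, so rows that do not move let the fingers close. It gives the time, the measured TCP pose, the force and the opening at its end, in the units of the state.
- arm.sense(): the state, without advancing time (a new reading comes with each control period).
- arm.grab_frame(name): name is "scene" or "side" or "wrist"; returns (picture, depth): 384x512x3 uint8, blue, green, red; 384x512 float32, m along the optical axis (not along the pixel's ray), 0 where there is no reading.
- arm.calibration(name): a dict with "fx", "fy", "cx", "cy" (pixels), "k1" (the pictures are not rectified: a ray, as slopes to the right and down, at radius r is drawn at 1 + k1 r^2 times it, then the intrinsics apply), "xyz" and "attitude" of the camera in the world. Camera axes: x right, y up, looking along -z (the intrinsics and any distortion apply to the point x, -y, -z); pixel columns grow to the right and rows downward; lengths in m; the calibration is good to about 2 mm. A picture is of the moment at which its call begins: read the wrist's pose just before it. calibration takes no time and is no camera call; for the wrist camera it gives the pose at the moment of the call.
- arm.finish_job(): hands the job in, once; it reports no verdict.
Trained networks look in the newest picture that a camera, given by its name, has taken for a name from the list of things; names that differ only in an ending like _2 or _b are one class to them, and where a whole thing is asked for, a point or a joint stands for the part that bears it (a point fixed in the world has none). Each returns a list of dicts, best first, with "conf" (0 to 1); they miss things now and then, are a little off and sometimes report something else, mostly with a low value. They report only what shows in the picture. A call takes as long as a camera call.
- arm.search_frame(label, camera): "xyz" ([x, y, z] in m, in world coordinates, good to about 4 mm: the middle of the surface that is visible of it).
- arm.pinpoint(label, camera): "xyz" ([x, y, z] in m, in world coordinates, good to about 4 mm: a listed point, or the origin of a listed thing).
The state is a dict: "time_s": time; "q": joint angles; "dq": joint speeds; "joint_torque": joint torques, N m; "ee_pos": TCP position; "tool_rot": TCP orientation; "ft_force": force on the tool from outside, world axes, zero at the start; "wrist_torque": the same for the moment, N m; "gripper_width": opening from 0.0 (shut) to 1.0 (fully open).
Only numpy, scipy, OpenCV 4.12 (cv2) and the standard library are available. Lean on these libraries where they do the work, as an engineer would, in place of code of your own. Each camera call takes 0.05 s, during which the arm holds its last target.

## Task

Take the L-shaped plate out of its rack and thread it onto the hanger stand's pin by the one hole from which it hangs with its top edge level. Slide it back along the pin until it meets the sprung earthing stop (nobody has measured where that is clamped), lean it on the stop with about 8 newtons for a good second to drain its static charge, never pushing hard, then ease off and leave it hanging level and still on the pin. Leave the tools and tins around it where they are.

Things in the scene. Friction and masses are not known exactly. Their poses are not given: they have to be found in the camera images.
- bracket: The loose L-plate: bare aluminium sheet 8 mm thick, even density, about 0.26 kg. A bar 150 long, 50 high, and a leg 40 wide, 120 long going down from under the bar's -y end, flush with that end. Origin: centre of the bar. x = through the sheet, y = along the bar, z = up; top edge z +25, bar z -25 to +25, leg z -145 to -25, y -75 to -35 mm. Pinch its 8 mm thickness at the top edge.
- hole_mid (a point): Centre of the plate's middle hole, at y +3, z -11 mm from the bar's centre; axes as the plate's. Five equal round through holes, 15 mm across, stand in one row along the bar, 26 mm apart: at y -52, -26, 0, +26, +52 mm from this point.
- plate_rack: Fixed grey rack holding the plate upright: base 100 x 185 x 12 mm, a slotted foot 38 mm high for the leg (26 mm deep) and a tall fork, top 150 mm up, round the lower 18 mm of the bar's +y end. Play about 1.5 mm a side; lifting the plate straight up 30 mm frees it. Origin on the bench, 23 mm to -y of the bar's centre; x = through the plate, y = along its bar.
- stand: Fixed hanger stand: dark base 150 x 110 x 12 mm, a 14 mm post (axis 75 mm to +x of the origin, top 217 mm above the bench) and a level steel pin, axis 205 mm above the bench, pointing from the post to -x. Origin on the bench below the pin; x = along the pin from its free tip to the post, z up.
- pin_tip (a point): Centre of the pin's free end, on the axis of its 7 mm round bar; axes as the stand's, +x along the pin to the post. The first 6 mm carry a nose standing 3 mm above the bar: the end is 7 mm wide and reaches from 3.5 mm below to 6.5 mm above this point. Behind it the bar is plain up to the stop.
- stop: Brass mount of the earthing stop at the pin's root; origin on the pin's axis 120 mm behind the tip. A black collar is clamped on the pin at a place that differs each time; it carries a brass disc, 24 mm across, round the pin, its face 52 to 82 mm behind the tip. The disc is sprung: it gives 1 mm for each 2 N and bottoms after 9 mm; the collar stays put.
- screwdriver: bystander: screwdriver 171 mm long lying on the bench; origin at its underside
- side_cutters: bystander: side cutters 109 mm long lying on the bench; origin at their underside
- paste_tin: bystander: round tin, 57 mm across, 68 mm high; origin at its underside
- solder_spool: bystander: spool of solder, 60 mm across, 34 mm high; origin at its underside

How it is judged:
On the way, in this order (a step that is already met when the one before it is completed fails the run):
1. the pin is through the plate's balance hole, the plate behind the nose (x of bracket in the frame of pin_tip between 0.012 and 0.095 m and y of bracket in the frame of pin_tip between 0.014 and 0.032 m and z of bracket in the frame of pin_tip between 0.003 and 0.019 m), for 0.1 s.
2. the plate, on the pin, leans on the earthing stop with more than 5 N for 0.7 s (all of step 1 and contact force between bracket and stop above 5 N), for 0.7 s.
At the end, for the whole second after the job is handed in: The plate hangs on the pin by its balance hole (pin axis within 9 mm sideways and 8 mm in height of that hole's centre), behind the nose, within 0.12 rad of level, at rest (under 20 mm/s, 0.15 rad/s), carried by the stand and no longer pushed onto the stop (under 3 N) (all of step 1 and angle between bracket's own z axis and vertical below 0.12 rad and contact force between bracket and stand above 0.8 N and contact force between bracket and stop below 3 N and linear speed of bracket below 0.02 m/s and angular speed of bracket below 0.15 rad/s); the robot touches nothing.
It fails at once if the plate is pushed onto the earthing stop with more than 14 N (contact force between bracket and stop above 14 N).
It fails at once if the plate is forced against the stand with more than 24 N (contact force between bracket and stand above 24 N).
It fails at once if the plate is dropped (height (world z) of bracket below 0.13 m).
It fails at once if a bystander is moved by more than 20 mm (distance of any of screwdriver, side_cutters, paste_tin, solder_spool from where it was at the start of the episode above 0.02 m).
It also fails if it takes over 62 s, if anything falls off the work surface, if the arm or the gripper's body presses on something with over 40 N, if the wrist force passes 120 N, or if a joint passes its speed limit or range.

## Working session

There is one attempt and no reset: what is moved stays moved. The work goes in short steps, Python scripts to look and compute and a tool call to move; the robot and the scene stay as the last step left them, time stands still between calls to the robot, and variables do not carry over. Pictures are saved under pics/ and viewed, and the job is handed in when it is done.

Besides the shell and the picture viewer there is one more tool, called as a command line: name --argument value ..., lists and objects as JSON in quotes. servo_tool: Moves the arm, as the interface text tells. Its arguments: {"type":"object","properties":{"plan":{"type":"array","items":{"type":"array"}},"squeeze":{"type":"number"}},"required":["plan"]}

```bash
ls; mkdir -p pics; cat > h.py <<'E'
import numpy as np, cv2
from rig import arm
from scipy.spatial.transform import Rotation as R
def shot(cam,name):
    c=arm.calibration(cam); im,d=arm.grab_frame(cam); cv2.imwrite(f'pics/{name}.png',im); np.savez(f'pics/{name}.npz',d=d,im=im,**{k:np.array(v) for k,v in c.items()}); return im,d,c
def rays(c,uv):
    uv=np.atleast_2d(uv).astype(float); K=np.array([[c['fx'],0,c['cx']],[0,c['fy'],c['cy']],[0,0,1.]])
    return cv2.undistortPoints(uv.reshape(-1,1,2),K,np.array([float(c['k1']),0,0,0,0])).reshape(-1,2)
def world(c,uv,z):
    s=rays(c,uv); z=np.asarray(z).reshape(-1)
    p=np.c_[s[:,0]*z,-s[:,1]*z,-z]
    a=np.array(c['attitude'],float)
    M=R.from_quat(a) if a.size==4 else (R.from_matrix(a) if a.size==9 else R.from_rotvec(a))
    return M.apply(p)+np.array(c['xyz'])
def proj(c,P):
    a=np.array(c['attitude'],float); M=R.from_quat(a) if a.size==4 else R.from_matrix(a)
    p=M.inv().apply(np.atleast_2d(P)-np.array(c['xyz'])); s=np.c_[p[:,0]/-p[:,2],-p[:,1]/-p[:,2]]
    r2=(s**2).sum(1,keepdims=True); s=s*(1+float(c['k1'])*r2)
    return np.c_[s[:,0]*c['fx']+c['cx'],s[:,1]*c['fy']+c['cy']], -p[:,2]
E
python3 - <<'E'
from h import *
s=arm.sense(); print(s, arm.tips_ahead)
for cam in ['scene','side','wrist']:
    im,d,c=shot(cam,cam+'0'); print(cam,c)
for l in ['bracket','hole_mid','plate_rack','stand','pin_tip','stop','screwdriver','side_cutters','paste_tin','solder_spool']:
    for cam in ['scene','side']:
        r=arm.pinpoint(l,cam); print(l,cam,[(np.round(x['xyz'],4).tolist(),round(x['conf'],2)) for x in r[:3]])
print(arm.sense()['time_s'])
E
```

```text
pics
{'time_s': 0.0, 'q': array([ 1.42059903e+00,  3.85574827e-01,  6.60589006e-03, -4.84224737e-04,
       -1.19400276e+00, -2.58588502e-01]), 'dq': array([-0.00139588,  0.00151265,  0.00018531,  0.00055782,  0.00040751,
       -0.00052422]), 'joint_torque': array([-3.10170662e-04, -3.92297244e+01,  1.88399220e+01,  4.18604851e+00,
       -4.63473931e-03,  7.07618412e-06]), 'ee_pos': array([0.24820522, 0.57299159, 0.24420492]), 'tool_rot': array([ 9.79165650e-01, -2.03060078e-01, -1.65781782e-04,  1.09827579e-03]), 'ft_force': array([ 0.33001512,  0.54794939, -0.2234333 ]), 'wrist_torque': array([0.03280338, 0.01740318, 0.04116079]), 'gripper_width': 0.998741203161681} 0.014
scene {'fx': 446.13874380081256, 'fy': 446.13874380081256, 'cx': 261.6547559224946, 'cy': 195.410580051694, 'k1': -0.11063023865441787, 'xyz': array([0.01591019, 0.57680991, 0.92660074]), 'attitude': array([-0.13556524,  0.3793599 ,  0.85458581, -0.32770599])}
side {'fx': 353.54552312963335, 'fy': 353.54552312963335, 'cx': 256.05906305804206, 'cy': 188.97187913191613, 'k1': -0.08630997623974918, 'xyz': array([0.
[... 760 characters left out ...]
.5149, -0.0379, 0.0025], 0.61)]
stand side [([0.5194, -0.038, -0.002], 0.59)]
pin_tip scene [([0.4755, -0.0307, 0.2059], 0.57)]
pin_tip side [([0.4718, -0.0297, 0.2004], 0.82)]
stop scene [([0.5951, -0.0485, 0.2018], 0.64)]
stop side [([0.5909, -0.0425, 0.207], 0.46)]
screwdriver scene [([0.4118, -0.1448, -0.0013], 0.89)]
screwdriver side [([0.408, -0.1432, -0.0058], 0.74)]
side_cutters scene [([0.4005, 0.2303, 0.0001], 0.85)]
side_cutters side [([0.3989, 0.2328, -0.0002], 0.6)]
paste_tin scene [([0.7084, -0.1479, 0.001], 0.63)]
paste_tin side [([0.7107, -0.1504, 0.0016], 0.74)]
solder_spool scene [([0.7451, -0.0417, -0.0022], 0.76)]
solder_spool side [([0.7429, -0.0367, -0.003], 0.78)]
1.15
```

```bash
python3 - <<'E'
import cv2
for n in ['scene0','side0']:
    im=cv2.imread(f'pics/{n}.png'); cv2.imwrite(f'pics/{n}b.png',cv2.resize(im,(780,585),interpolation=cv2.INTER_CUBIC))
E
```

```text
(no output)
```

View pics/scene0b.png

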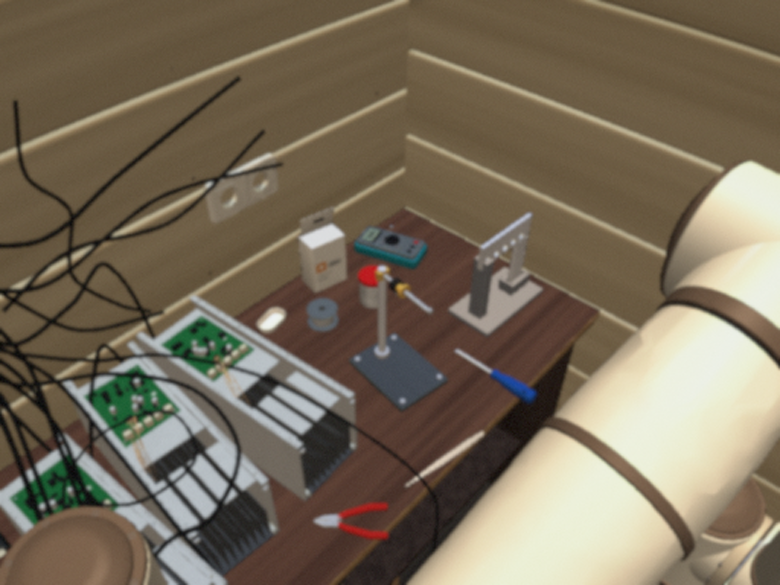

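View pics/side0b.png

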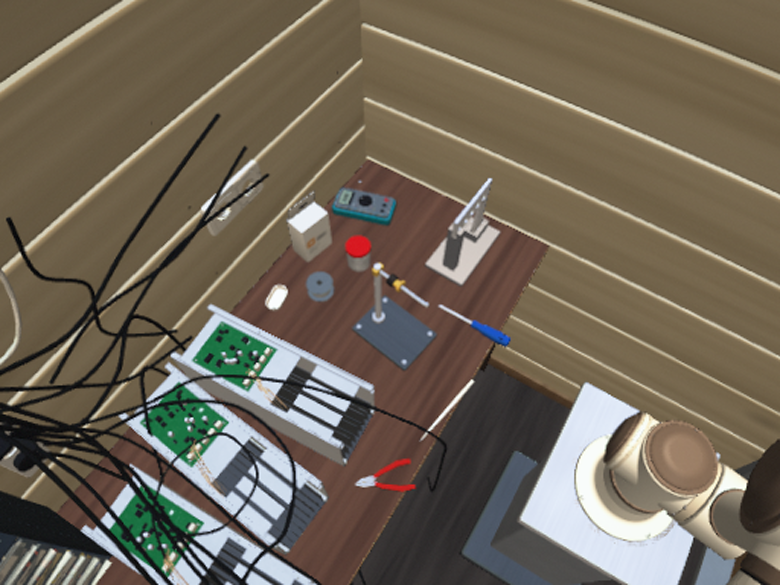

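The scene view shows the plate in its rack at (505,240), the stand and pin at (390,280), and the blue screwdriver at (500,375). The tin and spool stand behind them. The side view agrees. Next I work out the plate and pin headings, then bring the wrist camera in.

```bash
python3 - <<'E'
from h import *
c=np.load('pics/wrist0.npz'); print(R.from_quat(c['attitude']).as_matrix().round(3))
s=arm.sense(); T=R.from_quat(s['tool_rot'])
print((T.inv()*R.from_quat(c['attitude'])).as_matrix().round(3), T.inv().apply(c['xyz']-s['ee_pos']))
# top-edge points by height
for n in ['scene0','side0']:
    c=dict(np.load(f'pics/{n}.npz')); d=c['d']; v,u=np.mgrid[0:384,0:512]; 
    W=world(c,np.c_[u.ravel(),v.ravel()],d.ravel()); ok=d.ravel()>0
    def sel(lo,hi): return W[ok&np.all(W>lo,1)&np.all(W<hi,1)]
    P=sel([.47,-.42,.14],[.58,-.2,.25]); print(n,'plate',len(P),P.min(0).round(4),P.max(0).round(4))
    if len(P)>5:
        A=P[:,:2]-P[:,:2].mean(0); w=np.linalg.svd(A,full_matrices=False)[2][0]; print(P.mean(0),'yaw of x',np.arctan2(w[1],w[0])-np.pi/2)
    P=sel([.44,-.1,.195],[.58,.05,.24]); print('pin',len(P)); 
    if len(P)>5:
        A=P[:,:2]-P[:,:2].mean(0); w=np.linalg.svd(A,full_matrices=False)[2][0]; print(P.mean(0),P.min(0),P.max(0),np.arctan2(w[1],w[0]))
E
```

```text
[[-0.398  0.869  0.295]
 [-0.918 -0.377 -0.127]
 [ 0.001 -0.321  0.947]]
[[-0.     0.947  0.321]
 [ 1.     0.    -0.001]
 [-0.001  0.321 -0.947]] [ 0.08204948  0.00061356 -0.12809554]
scene0 plate 478 [ 0.509  -0.3906  0.1401] [ 0.5406 -0.2368  0.1837]
[ 0.52081617 -0.30322854  0.16404087] yaw of x -0.043017544718194856
pin 189
[ 0.52978573 -0.03517674  0.2081224 ] [ 0.47017131 -0.05024815  0.19567218] [ 0.57898317 -0.02491589  0.21720685] 3.028728417984634
side0 plate 286 [ 0.5112 -0.3877  0.1402] [ 0.5414 -0.235   0.1862]
[ 0.52277104 -0.29727656  0.16643513] yaw of x -0.043954883716032844
pin 153
[ 0.5313287  -0.03739184  0.21094944] [ 0.47141683 -0.05134807  0.19699372] [ 0.57978647 -0.02749606  0.22081013] 3.011566899504472
```

servo_tool --plan '[[[0,-20,30],[0,0,-0.14],100],[[20,-50,40],[0,0,-0.14],100],[[20,-50,35],[0,0,-0.14],100],[[20,-50,0],[0,0,-0.14],100],[[20,-50,0],[0,0,-0.14],100],[[20,-50,0],[0,0,-0.14],100],[[15,-50,0],[0,0,-0.14],100],[[15,-50,0],[0,0,-0.14],100],[[15,-50,0],[0,0,0],100],[[15,-50,0],[0,0,0],100]]'

```text
time_s: 2.15
ee_pos: [0.3921, 0.1445, 0.3329]
tool_rot: [0.722, -0.692, 0.0, -0.001]
ft_force: [1.1, 0.3, -0.5]
gripper_width: 1.001
```

servo_tool --plan '[[[15,-50,0],[0,0,-0.08],100],[[15,-50,0],[0,0,-0.08],100],[[15,-50,0],[0,0,0],100],[[15,-50,0],[0,0,0],100],[[15,-50,0],[0,0,0],100],[[15,-50,0],[0,0,0],100],[[15,-40,-20],[0,0,0],100],[[15,-40,-20],[0,0,0],100],[[0,0,0],[0,0,0],100],[[0,0,0],[0,0,0],100]]'

```text
time_s: 3.15
ee_pos: [0.508, -0.2218, 0.2913]
tool_rot: [-0.663, 0.748, 0.001, -0.001]
ft_force: [0.5, -0.4, 0.5]
gripper_width: 1.002
```

```bash
python3 - <<'E'
from h import *
s=arm.sense(); print(s['ee_pos'],s['tool_rot'])
im,d,c=shot('wrist','w1')
for l in ['bracket','hole_mid','plate_rack']:
    print(l,[(x['xyz'].round(4) if hasattr(x['xyz'],'round') else x['xyz'],x['conf']) for x in arm.pinpoint(l,'wrist')])
v,u=np.mgrid[0:384,0:512]; 
for n in ['w1','scene0','side0']:
    c=dict(np.load(f'pics/{n}.npz')); d=c['d']
    W=world(c,np.c_[u.ravel(),v.ravel()],d.ravel()); ok=d.ravel()>0
    P=W[ok&np.all(W>[.47,-.42,.175],1)&np.all(W<[.58,-.2,.2],1)]
    if len(P)>5:
        A=P[:,:2]-P[:,:2].mean(0); w=np.linalg.svd(A,full_matrices=False)[2][0]; w=w*np.sign(w[1]); t=A@w; print(n,len(P),P.mean(0),'yaw',np.arctan2(-w[0],w[1]),'ends',P[t.argmin()],P[t.argmax()],np.median(P[:,2]),t.max()-t.min())
E
```

```text
[ 0.5080112  -0.22182233  0.29130567] [-0.66338874  0.74827404  0.00085095 -0.00078459]
bracket [([0.5212, -0.3205, 0.1576], 0.59)]
hole_mid [([0.5268, -0.3106, 0.1501], 0.79)]
plate_rack [([0.5207, -0.3342, 0.0006], 0.68)]
w1 2244 [ 0.52408001 -0.30134522  0.18220358] yaw -0.03325225769781342 ends [ 0.5185171  -0.35463508  0.17606773] [ 0.52552624 -0.23867017  0.18183749] 0.18242318714693018 0.1161338340781794
scene0 151 [ 0.52195785 -0.31163867  0.18013338] yaw -0.043370308492874085 ends [ 0.51751826 -0.39060754  0.18077356] [ 0.52358948 -0.23677681  0.18157159] 0.18059796863887811 0.15394930047014926
side0 119 [ 0.52382758 -0.30827725  0.18162068] yaw -0.046171056187576484 ends [ 0.51951156 -0.38716438  0.18231657] [ 0.52743772 -0.23675473  0.17951212] 0.1819524472177234 0.15061519532292755
```

View pics/w1.png

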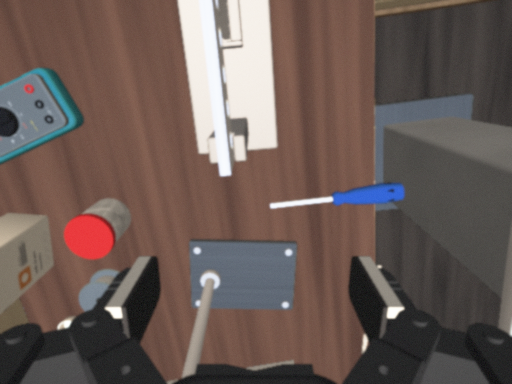

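The wrist view shows the plate's top edge running from (208,0) to (224,175). The stand post stands at (208,280), with the pin running down to (190,370). The screwdriver lies at (340,195).

```bash
python3 - <<'E'
from h import *
v,u=np.mgrid[0:384,0:512]; 
for n in ['w1','scene0','side0']:
    c=dict(np.load(f'pics/{n}.npz')); d=c['d']
    W=world(c,np.c_[u.ravel(),v.ravel()],d.ravel()); ok=d.ravel()>0
    for lo in (.178,.1805):
        P=W[ok&np.all(W>[.47,-.42,lo],1)&np.all(W<[.58,-.2,.2],1)]
        b=np.arange(-.40,-.22,.02); i=np.digitize(P[:,1],b)
        print(n,lo,[(round(b[k-1]+.01,2),round((P[i==k,0].min()+P[i==k,0].max())/2,4),round(np.ptp(P[i==k,0]),4),(i==k).sum()) for k in range(1,len(b)) if (i==k).sum()>3])
# edges in the wrist image
c=dict(np.load('pics/w1.npz')); g=cv2.cvtColor(c['im'],cv2.COLOR_BGR2GRAY)
for r in (20,60,100,140,165): print(r,g[r,195:240].tolist())
E
```

```text
w1 0.178 [(np.float64(-0.35), np.float64(0.5228), np.float64(0.0086), np.int64(328)), (np.float64(-0.33), np.float64(0.5235), np.float64(0.0086), np.int64(424)), (np.float64(-0.31), np.float64(0.5242), np.float64(0.0094), np.int64(409)), (np.float64(-0.29), np.float64(0.5245), np.float64(0.0087), np.int64(353)), (np.float64(-0.27), np.float64(0.5252), np.float64(0.0086), np.int64(332)), (np.float64(-0.25), np.float64(0.5262), np.float64(0.0088), np.int64(304))]
w1 0.1805 [(np.float64(-0.35), np.float64(0.5229), np.float64(0.0085), np.int64(315)), (np.float64(-0.33), np.float64(0.5235), np.float64(0.0086), np.int64(414)), (np.float64(-0.31), np.float64(0.5243), np.float64(0.0092), np.int64(398)), (np.float64(-0.29), np.float64(0.5245), np.float64(0.0086), np.int64(346)), (np.float64(-0.27), np.float64(0.5252), np.float64(0.0086), np.int64(322)), (np.float64(-0.25), np.float64(0.5262), np.float64(0.0088), np.int64(296))]
scene0 0.178 [(np.float64(-0.39), np.float64(0.5195), np.float64(0.0091), np.int64(9)), (np.float64(-0.37), np.float64(0.5203), np.float64(0.0095), np.int64(15)), (np.
[... 2696 characters left out ...]
1, 242, 241, 241, 240, 241, 240, 241]
100 [238, 237, 238, 238, 239, 238, 238, 238, 238, 238, 238, 238, 239, 238, 239, 242, 244, 246, 248, 248, 249, 249, 249, 249, 248, 247, 243, 222, 170, 133, 143, 177, 201, 216, 231, 237, 239, 239, 239, 239, 239, 237, 239, 238, 239]
140 [107, 144, 186, 219, 231, 233, 234, 234, 234, 235, 230, 222, 211, 214, 224, 227, 230, 232, 233, 235, 241, 245, 247, 247, 248, 249, 249, 250, 248, 248, 244, 230, 188, 147, 161, 206, 220, 199, 196, 216, 229, 233, 234, 233, 234]
165 [91, 92, 94, 100, 98, 96, 97, 96, 97, 94, 95, 95, 97, 94, 95, 96, 96, 95, 89, 89, 89, 92, 121, 178, 227, 243, 248, 249, 249, 250, 249, 249, 249, 243, 226, 173, 129, 110, 102, 95, 91, 96, 97, 96, 99]
```

servo_tool --plan '[[[8,-40,0],[0,0,0.045],100],[[8,-40,0],[0,0,0.04],100],[[0,0,-40],[0,0,0],100],[[0,0,-40],[0,0,0],100],[[0,0,-20],[0,0,0],100],[[0,0,0],[0,0,0],100],[[0,0,0],[0,0,0],100]]'

```text
time_s: 4.05
ee_pos: [0.5252, -0.3005, 0.194]
tool_rot: [-0.696, 0.718, -0.001, 0.0]
ft_force: [-0.3, -0.2, 1.3]
gripper_width: 1.004
```

```bash
python3 - <<'E'
from h import *
s=arm.sense(); print(s['ee_pos'],(R.from_quat(s['tool_rot']).as_matrix()[:,1]).round(4),s['ft_force'],s['q'])
im,d,c=shot('wrist','w2')
v,u=np.mgrid[0:384,0:512]; 
W=world(c,np.c_[u.ravel(),v.ravel()],d.ravel()); ok=d.ravel()>0
P=W[ok&np.all(W>[.50,-.42,.178],1)&np.all(W<[.55,-.2,.2],1)]
b=np.arange(-.40,-.22,.02); i=np.digitize(P[:,1],b)
print([(round(b[k-1]+.01,2),round((P[i==k,0].min()+P[i==k,0].max())/2,4),round(np.ptp(P[i==k,0]),4),(i==k).sum(),np.median(P[i==k,2])) for k in range(1,len(b)) if (i==k).sum()>3])
print(P[:,1].min(),P[:,1].max())
E
```

```text
[ 0.52517153 -0.30049141  0.19400143] [-0.9995  0.0312 -0.002 ] [-0.33359665 -0.15356787  1.34355402] [-2.52040401e-01  3.89517095e-01 -1.19670284e-01  9.30247925e-04
 -1.05936621e+00  2.20426013e-01]
[(np.float64(-0.39), np.float64(0.5211), np.float64(0.0079), np.int64(481), np.float64(0.18244687284846772)), (np.float64(-0.37), np.float64(0.5215), np.float64(0.0085), np.int64(955), np.float64(0.18253358049600107)), (np.float64(-0.35), np.float64(0.5223), np.float64(0.0084), np.int64(821), np.float64(0.18259613061939456)), (np.float64(-0.33), np.float64(0.5231), np.float64(0.0083), np.int64(716), np.float64(0.18259726825153302)), (np.float64(-0.31), np.float64(0.5239), np.float64(0.0082), np.int64(642), np.float64(0.18260095668800222)), (np.float64(-0.29), np.float64(0.5248), np.float64(0.008), np.int64(566), np.float64(0.18259120134991388)), (np.float64(-0.27), np.float64(0.5254), np.float64(0.0083), np.int64(506), np.float64(0.1825888757100304)), (np.float64(-0.25), np.float64(0.5262), np.float64(0.008), np.int64(456), np.float64(0.18269741492862326))]
-0.3891022689774494 -0.2389767855050926
```

View pics/w2.png

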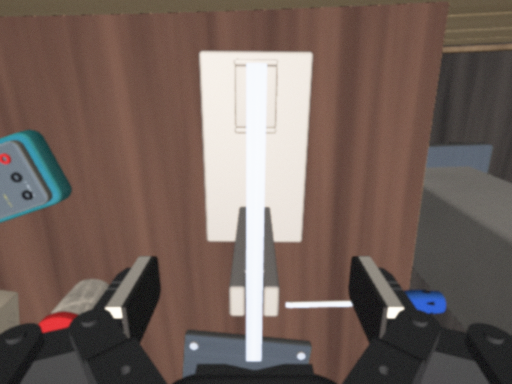

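The plate lies centred between the open fingers, with its top edge from (256,62) to (254,360). It is 0.007 rad off in heading and 0.8 mm off in x, so I descend and grip.

servo_tool --plan '[[[-1,0,-15],[0,0,-0.007],100],[[0,0,-10],[0,0,0],100],[[0,0,-1],[0,0,0],50],[[0,0,0],[0,0,0],0],[[0,0,0],[0,0,0],0],[[0,0,0],[0,0,0],0],[[0,0,0],[0,0,0],0],[[0,0,0],[0,0,0],0],[[0,0,0],[0,0,0],0]]' --squeeze 70

```text
time_s: 5.0
ee_pos: [0.5239, -0.301, 0.1669]
tool_rot: [-0.693, 0.721, -0.001, 0.0]
ft_force: [1.1, 0.9, 1.8]
gripper_width: 0.078
```

servo_tool --plan '[[[0,0,0],[0,0,0],0],[[0,0,5],[0,0,0],0],[[0,0,10],[0,0,0],0],[[0,0,10],[0,0,0],0],[[0,0,10],[0,0,0],0],[[0,0,10],[0,0,0],0],[[0,0,20],[0,0,0],0],[[0,0,0],[0,0,0],0]]'

```text
time_s: 5.8
ee_pos: [0.5243, -0.3017, 0.235]
tool_rot: [-0.693, 0.721, -0.003, 0.001]
ft_force: [0.7, 0.1, -2.6]
gripper_width: 0.08
```

```bash
python3 - <<'E'
from h import *
s=arm.sense(); print(s['ee_pos'],(R.from_quat(s['tool_rot']).as_matrix()[:,1]).round(4),s['ft_force'],s['gripper_width'])
im,d,c=shot('wrist','w3')
v,u=np.mgrid[0:384,0:512]; 
W=world(c,np.c_[u.ravel(),v.ravel()],d.ravel()); ok=d.ravel()>0
P=W[ok&np.all(W>[.50,-.42,.225],1)&np.all(W<[.55,-.2,.27],1)]
b=np.arange(-.40,-.22,.02); i=np.digitize(P[:,1],b)
print([(round(b[k-1]+.01,2),round((P[i==k,0].min()+P[i==k,0].max())/2,4),round(np.ptp(P[i==k,0]),4),(i==k).sum(),round(np.median(P[i==k,2]),4)) for k in range(1,len(b)) if (i==k).sum()>3])
E
```

```text
[ 0.52426563 -0.30171651  0.23501894] [-0.9992  0.0396 -0.0053] [ 0.67730906  0.08255341 -2.56639807] 0.07990353794774943
[(np.float64(-0.39), np.float64(0.5201), np.float64(0.0081), np.int64(792), np.float64(0.2506)), (np.float64(-0.37), np.float64(0.5207), np.float64(0.0082), np.int64(1404), np.float64(0.2507)), (np.float64(-0.35), np.float64(0.5214), np.float64(0.0087), np.int64(1190), np.float64(0.2506)), (np.float64(-0.33), np.float64(0.5222), np.float64(0.0083), np.int64(1022), np.float64(0.2507)), (np.float64(-0.31), np.float64(0.525), np.float64(0.05), np.int64(4940), np.float64(0.2516)), (np.float64(-0.29), np.float64(0.5236), np.float64(0.0133), np.int64(1063), np.float64(0.251)), (np.float64(-0.27), np.float64(0.5246), np.float64(0.008), np.int64(544), np.float64(0.2507))]
```

View pics/w3.png

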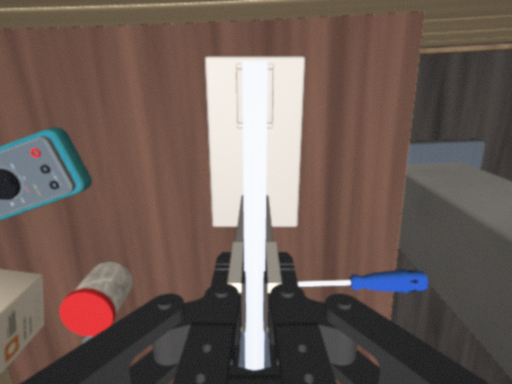

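servo_tool --plan '[[[-20,0,0],[0,0,-0.02],0],[[-40,0,0],[0,0,-0.02],0],[[-40,0,0],[0,0,-0.02],0],[[-15,10,0],[0,0,-0.02],0],[[0,30,0],[0,0,0],0],[[0,45,0],[0,0,0],0],[[0,45,0],[0,0,0],0],[[0,45,0],[0,0,0],0],[[0,45,0],[0,0,0],0],[[0,45,0],[0,0,0],0]]'

```text
time_s: 6.85
ee_pos: [0.4071, -0.0344, 0.2308]
tool_rot: [-0.663, 0.748, 0.0, -0.0]
ft_force: [1.7, 0.9, -1.5]
gripper_width: 0.079
```

servo_tool --plan '[[[8,30,0],[0,0,0],0],[[10,17,0],[0,0,0],0],[[0,0,0],[0,0,0],0],[[0,0,0],[0,0,0],0],[[0,0,0],[0,0,0],0]]'

```text
time_s: 7.35
ee_pos: [0.4254, 0.0104, 0.2309]
tool_rot: [-0.663, 0.749, 0.0, -0.001]
ft_force: [0.0, 1.2, -1.9]
gripper_width: 0.083
```

```bash
python3 - <<'E'
from h import *
s=arm.sense(); print(s['ee_pos'],(R.from_quat(s['tool_rot']).as_matrix()[:,1]).round(4),s['ft_force'],s['gripper_width'])
im,d,c=shot('wrist','w4')
for l in ['pin_tip','stop','hole_mid','bracket']:
    print(l,[(x['xyz'].round(4),x['conf']) for x in arm.pinpoint(l,'wrist')])
E
```

```text
[0.42544861 0.01035621 0.23086217] [-0.9927  0.1207  0.0015] [ 0.01999804  1.21271487 -1.86217517] 0.08287560321118115Traceback (most recent call last):
  File "<stdin>", line 5, in <module>
AttributeError: 'list' object has no attribute 'round'. Did you mean: 'count'?
```

View pics/w4.png

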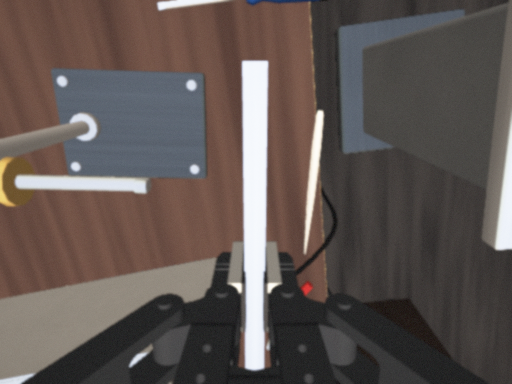

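The pin shows from its tip at (147,186) to the brass disc at (12,182). The held plate runs down the middle, from (255,62) to (254,365).

```bash
cat > pin.py <<'E'
from h import *
def analyse(n,bx):
    c=dict(np.load(f'pics/{n}.npz')); d=c['d']; v,u=np.mgrid[0:384,0:512]
    W=world(c,np.c_[u.ravel(),v.ravel()],d.ravel()).reshape(384,512,3)
    print('cam',c['xyz'])
    # pin
    m=(d>0)&(W[...,2]>.19)&(W[...,2]<.225)&(u>=bx[0])&(u<bx[1])&(v>bx[2])&(v<bx[3])
    for a in range(bx[0],bx[1],10):
        k=m&(u>=a)&(u<a+10); P=W[k]
        if len(P)>10: print(a,len(P),'x',P[:,0].mean().round(4),'y',P[:,1].min().round(4),P[:,1].max().round(4),'z med/max',np.median(P[:,2]).round(4),np.percentile(P[:,2],97).round(4),'rows',v[k].min(),v[k].max())
    return c,d,W,u,v,m
E
python3 - <<'E'
from pin import *
c,d,W,u,v,m=analyse('w4',(20,160,165,205))
P=W[m]; print('tip minx',np.sort(P[:,0])[:8])
t=(d>0)&(W[...,2]>.235)&(W[...,2]<.26)&(u>235)&(u<275)&(v<235)
P=W[t]; b=np.arange(-.12,.0,.015); i=np.digitize(P[:,1],b)
for k in range(1,len(b)):
    Q=P[i==k]
    if len(Q)>5: print(b[k-1].round(3),((Q[:,0].min()+Q[:,0].max())/2).round(4),np.ptp(Q[:,0]).round(4),np.median(Q[:,2]).round(4))
print('end y',np.sort(P[:,1])[:5], 'z',np.median(P[:,2]))
disc=(d>0)&(W[...,2]>.19)&(W[...,2]<.22)&(u<35)&(v>150)&(v<215); Q=W[disc]; print('disc',len(Q),Q.min(0),Q.max(0))
E
```

```text
cam [ 0.4150932  -0.07168301  0.35998724]
20 375 x 0.5313 y -0.0454 -0.0268 z med/max 0.2058 0.2095 rows 166 204
30 197 x 0.5267 y -0.0435 -0.0279 z med/max 0.2075 0.2097 rows 166 198
40 137 x 0.5193 y -0.0399 -0.0331 z med/max 0.2083 0.2097 rows 176 189
50 140 x 0.5148 y -0.0395 -0.0329 z med/max 0.2082 0.2097 rows 176 189
60 139 x 0.5101 y -0.0389 -0.0323 z med/max 0.2084 0.2098 rows 176 189
70 138 x 0.5055 y -0.0382 -0.0318 z med/max 0.2085 0.2098 rows 176 189
80 134 x 0.5009 y -0.0375 -0.031 z med/max 0.2082 0.2097 rows 176 189
90 136 x 0.4963 y -0.0367 -0.0298 z med/max 0.2082 0.2097 rows 177 190
100 139 x 0.4916 y -0.0363 -0.0295 z med/max 0.2083 0.21 rows 177 190
110 139 x 0.4869 y -0.0355 -0.0288 z med/max 0.2083 0.2098 rows 177 190
120 140 x 0.4822 y -0.0351 -0.0285 z med/max 0.2083 0.2098 rows 177 190
130 147 x 0.4768 y -0.0342 -0.027 z med/max 0.2104 0.2125 rows 177 193
140 151 x 0.4725 y -0.0334 -0.0265 z med/max 0.2101 0.2123 rows 178 193
tip minx [0.47124521 0.47125857 0.47128103 0.47129602 0.47130429 0.47132714
 0.47135859 0.47135895]
-0.09 0.4141 0.0079 0.2462
-0.075 0.4151 0.0095 0.2464
-0.06 0.417 0.0094 0.2464
-0.045 0.4188 0.0097 0.2465
-0.03 0.4205 0.0091 0.2465
end y [-0.07742677 -0.07737457 -0.07735766 -0.07730866 -0.07728491] z 0.24641702693290218
disc 1533 [ 0.52303299 -0.05081907  0.19359554] [ 0.53870441 -0.02683462  0.21859946]
```

```bash
python3 - <<'E'
import cv2
im=cv2.imread('pics/w4.png')[140:230,0:180]; cv2.imwrite('pics/w4c.png',cv2.resize(im,None,fx=4,fy=4,interpolation=cv2.INTER_CUBIC))
E
```

```text
(no output)
```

View pics/w4c.png

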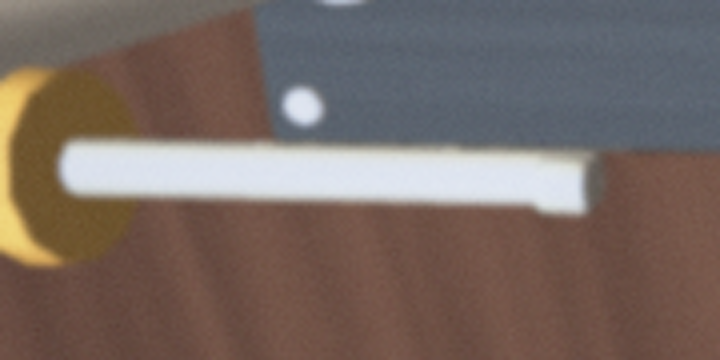

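servo_tool --plan '[[[10,0.5,-1],[0,0,-0.006],0],[[15,-1.1,-1],[0,0,0],0],[[9,-1.5,-0.5],[0,0,0],0],[[0,0,0],[0,0,0],0],[[0,0,0],[0,0,0],0],[[0,0,0],[0,0,0],0]]'

```text
time_s: 8.05
ee_pos: [0.46, 0.0089, 0.2286]
tool_rot: [-0.661, 0.75, 0.0, -0.0]
ft_force: [1.1, 0.2, -1.9]
gripper_width: 0.08
```

```bash
cat > rel.py <<'E'
from h import *
import sys
def rel(n):
    c=dict(np.load(f'pics/{n}.npz')); d=c['d']; v,u=np.mgrid[0:384,0:512]
    W=world(c,np.c_[u.ravel(),v.ravel()],d.ravel()).reshape(384,512,3); Z=W[...,2]
    t=(d>0)&(Z>.232)&(Z<.26)&(u>235)&(u<275)&(v<235); P=W[t]
    zt=np.median(P[:,2]); P=P[P[:,2]>zt-.003]
    y0=np.percentile(P[:,1],.3); b=np.arange(y0+.004,P[:,1].max(),.006); i=np.digitize(P[:,1],b)
    mid=np.array([[(P[i==k,0].min()+P[i==k,0].max())/2,(b[k-1]+b[k])/2] for k in range(1,len(b)) if (i==k).sum()>5])
    a,bb=np.polyfit(mid[:,1],mid[:,0],1); vv=np.array([a,1])/np.hypot(a,1)
    end=np.array([a*y0+bb,y0]); hole=end+.052*vv; print('plate yaw',-np.arctan(a),'top',zt,'hole',hole)
    m=(d>0)&(Z>.19)&(Z<.2115)&(v>150)&(v<225)&(u<235)&(W[...,0]<.5215)&(W[...,0]>.479); Q=W[m]
    b=np.arange(.479,.522,.004); i=np.digitize(Q[:,0],b); 
    pm=np.array([[(b[k-1]+b[k])/2,(np.percentile(Q[i==k,1],1)+np.percentile(Q[i==k,1],99))/2] for k in range(1,len(b)) if (i==k).sum()>20])
    s,q=np.polyfit(pm[:,0],pm[:,1],1); n_=(d>0)&(Z>.20)&(Z<.22)&(v>150)&(v<225)&(u<235)&(W[...,0]<.4765)&(W[...,0]>.46); N=W[n_]
    print('pin slope',s,'bar top',np.percentile(Q[:,2],95),'bar med',np.median(Q[:,2]),'nose top med',np.median(N[:,2]),np.percentile(N[:,2],95),'tip x',np.percentile(N[:,0],.5) if len(N) else None, 'nose y mid',(N[:,1].min()+N[:,1].max())/2)
    print('line y at .472',s*.472+q,'lateral hole-line', (hole[1]-(s*hole[0]+q))*1e3,'mm; dist hole->tip(.4713)',(.4713-hole[0])*1e3)
if __name__=='__main__': rel(sys.argv[1])
E
python3 - <<'E'
from rel import *
s=arm.sense(); print(s['ee_pos'],(R.from_quat(s['tool_rot']).as_matrix()[:,1]).round(4),s['ft_force'],s['gripper_width'])
shot('wrist','w5'); rel('w4'); rel('w5')
E
```

```text
[0.45997526 0.00888449 0.22863622] [-9.920e-01  1.259e-01  7.000e-04] [ 1.08995202  0.16919495 -1.94001404] 0.07961943425436782
plate yaw -0.1222539975780529 top 0.24641702693290218 hole [ 0.4202811  -0.02545486]
pin slope -0.1407299715977369 bar top 0.2096612031926277 bar med 0.2082814788679521 nose top med 0.2105019712659663 0.21226931229735416 tip x 0.47126238625377315 nose y mid -0.030177121530845636
line y at .472 -0.030055546175715916 lateral hole-line -2.677708719015855 mm; dist hole->tip(.4713) 51.01890304731022
plate yaw -0.12805199080836896 top 0.24416053306433438 hole [ 0.45460423 -0.02691418]
pin slope -0.14714362884518037 bar top 0.20956596602062413 bar med 0.20832433291149127 nose top med 0.211050962093209 0.21243474191062758 tip x 0.4709680802409174 nose y mid -0.030215792979030806
line y at .472 -0.029878602317915393 lateral hole-line 0.4047470521768154 mm; dist hole->tip(.4713) 16.695770633256004
```

View pics/w5.png

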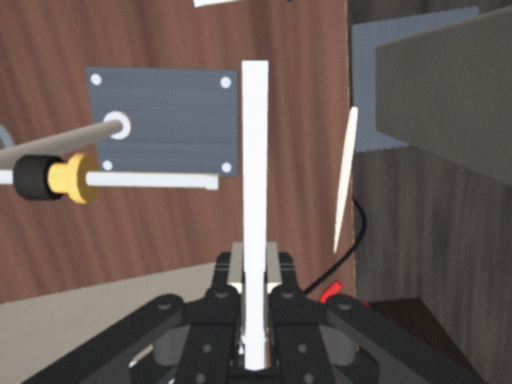

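The plate now stands about 13 mm short of the nose. The tip shows at (215,183), and the disc and black collar at (75,178). I measure the hole 2.2 mm above the pin axis and 0.5 mm to the side, so I thread it on slowly.

servo_tool --plan '[[[4,-1.2,0],[0,0,-0.01],0],[[4,-0.6,0],[0,0,0],0],[[4,-0.6,0],[0,0,0],0],[[4,-0.6,0],[0,0,0],0],[[0,0,0],[0,0,0],0]]'

```text
time_s: 8.6
ee_pos: [0.4769, 0.006, 0.2288]
tool_rot: [-0.657, 0.754, -0.0, 0.0]
ft_force: [-0.9, -0.3, -2.8]
gripper_width: 0.074
```

servo_tool --plan '[[[4,-0.6,0],[0,0,0],0],[[4,-0.6,0],[0,0,0],0],[[4,-0.6,0],[0,0,0],0],[[4,-0.6,0],[0,0,0],0],[[0,0,0],[0,0,0],0],[[0,0,0],[0,0,0],0]]'

```text
time_s: 9.2
ee_pos: [0.4923, 0.0036, 0.2287]
tool_rot: [-0.657, 0.754, 0.0, -0.0]
ft_force: [0.1, -0.7, -2.2]
gripper_width: 0.081
```

```bash
python3 - <<'E'
from rel import *
s=arm.sense(); print(s['ee_pos'],(R.from_quat(s['tool_rot']).as_matrix()[:,1]).round(4),s['ft_force'],s['gripper_width'])
shot('wrist','w6')
try: rel('w6')
except Exception as e: print(e)
im=cv2.imread('pics/w6.png')[50:330,20:320]; cv2.imwrite('pics/w6c.png',cv2.resize(im,None,fx=2,fy=2,interpolation=cv2.INTER_CUBIC))
E
```

```text
[0.4922659  0.00357941 0.22874863] [-9.907e-01  1.357e-01  4.000e-04] [ 0.09844319 -0.65962405 -2.18865675] 0.08110527968321378
plate yaw -0.13814178602485291 top 0.24428013610028362 hole [ 0.4865464  -0.03219669]
index -1 is out of bounds for axis 0 with size 0
  return _methods._mean(a, axis=axis, dtype=dtype,
  ret = ret.dtype.type(ret / rcount)
```

View pics/w6c.png

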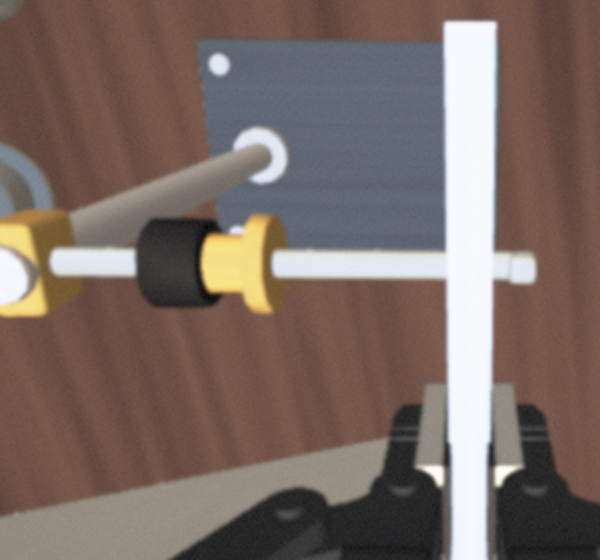

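The pin goes through the second hole from the leg end, with the nose clear of the plate at (520,268) in the crop. The contact forces are near zero. I centre the hole in height and slide back towards the disc.

servo_tool --plan '[[[2,-0.3,-1],[0,0,0],0],[[4,-0.6,-1],[0,0,0],0],[[5,-0.7,0],[0,0,0],0],[[5,-0.7,0],[0,0,0],0],[[5,-0.7,0],[0,0,0],0],[[5,-0.7,0],[0,0,0],0],[[4,-0.5,0],[0,0,0],0],[[3,-0.4,0],[0,0,0],0],[[0,0,0],[0,0,0],0],[[0,0,0],[0,0,0],0]]'

```text
time_s: 10.25
ee_pos: [0.5252, -0.001, 0.2268]
tool_rot: [-0.657, 0.754, 0.0, -0.0]
ft_force: [-0.1, -0.7, -2.7]
gripper_width: 0.081
```

```bash
cat > st.py <<'E'
from h import *
def f(n=8):
    L=[]
    for i in range(n):
        L.append(np.r_[arm.sense()['ft_force'],arm.sense()['ee_pos']]); arm.grab_frame('wrist')
    L=np.array(L); u=np.array([.9905,-.1375,0]); print('mean F',L[:,:3].mean(0).round(2),'std',L[:,:3].std(0).round(2),'axial',(L[:,:3]@u).mean().round(2),'pos',L[:,3:].mean(0).round(5),'t',arm.sense()['time_s'])
E
python3 - <<'E'
from st import *
f()
shot('wrist','w7')
im=cv2.imread('pics/w7.png')[50:330,20:320]; cv2.imwrite('pics/w7c.png',cv2.resize(im,None,fx=2,fy=2,interpolation=cv2.INTER_CUBIC))
E
```

```text
mean F [ 0.2  -0.06 -2.5 ] std [0.55 0.38 0.49] axial 0.21 pos [ 0.52513 -0.00098  0.22691] t 10.65
```

View pics/w7c.png

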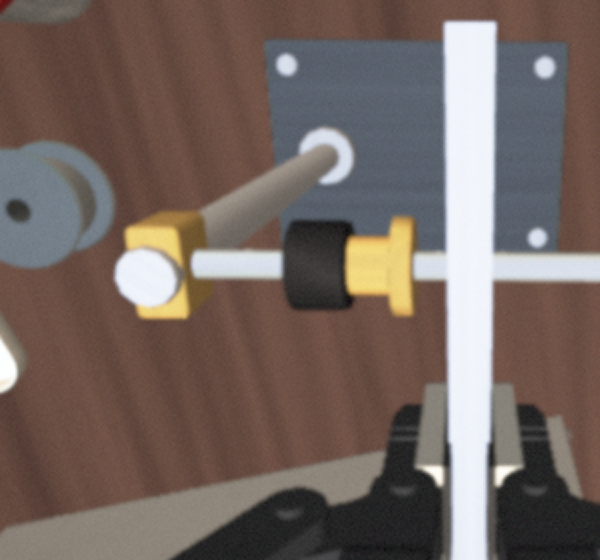

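The gap to the disc face at (413,265) is about 7 to 9 mm, and the force baseline is 0.2 N. I close in gently.

servo_tool --plan '[[[3,-0.4,0],[0,0,0],0],[[3,-0.4,0],[0,0,0],0],[[1,-0.1,0],[0,0,0],0],[[1,-0.2,0],[0,0,0],0],[[0,0,0],[0,0,0],0],[[0,0,0],[0,0,0],0]]'

```text
time_s: 11.3
ee_pos: [0.5332, -0.0021, 0.2268]
tool_rot: [-0.657, 0.754, 0.0, -0.0]
ft_force: [0.5, 0.3, -1.8]
gripper_width: 0.082
```

```bash
python3 - <<'E'
from st import *
f()
shot('wrist','w8')
im=cv2.imread('pics/w8.png')[130:220,120:320]; cv2.imwrite('pics/w8c.png',cv2.resize(im,None,fx=4,fy=4,interpolation=cv2.INTER_CUBIC))
E
```

```text
mean F [-0.24 -0.08 -2.32] std [0.41 0.48 0.3 ] axial -0.22 pos [ 0.53322 -0.00209  0.22689] t 11.7
```

View pics/w8c.png

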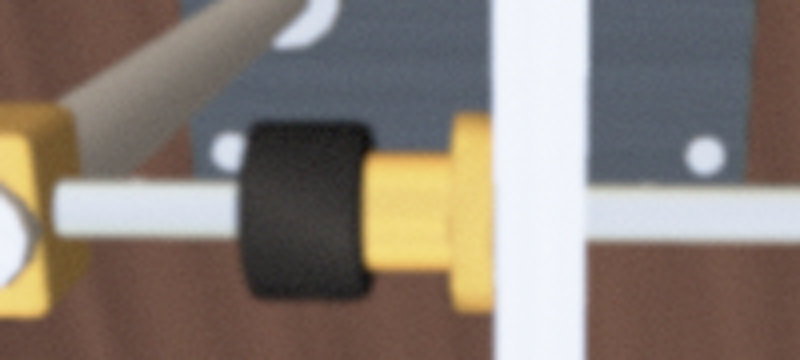

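servo_tool --plan '[[[1,-0.1,0],[0,0,0],0],[[1,-0.2,0],[0,0,0],0],[[0,0,0],[0,0,0],0],[[0,0,0],[0,0,0],0]]'

```text
time_s: 12.15
ee_pos: [0.535, -0.0024, 0.2268]
tool_rot: [-0.657, 0.754, 0.0, -0.0]
ft_force: [-1.1, 0.9, -1.0]
gripper_width: 0.083
```

```bash
python3 - <<'E'
from st import *
f()
E
```

```text
mean F [-1.6   0.95 -1.33] std [0.44 0.28 0.4 ] axial -1.71 pos [ 0.53502 -0.00239  0.22677] t 12.55
```

servo_tool --plan '[[[1,-0.1,0],[0,0,0],0],[[1,-0.2,0],[0,0,0],0],[[0,0,0],[0,0,0],0],[[0,0,0],[0,0,0],0]]'

```text
time_s: 12.95
ee_pos: [0.5367, -0.0027, 0.2267]
tool_rot: [-0.657, 0.754, 0.0, -0.0]
ft_force: [-4.1, 2.6, -0.7]
gripper_width: 0.086
```

```bash
python3 - <<'E'
from st import *
f()
E
```

```text
mean F [-4.52  2.36 -0.55] std [0.54 0.33 0.34] axial -4.81 pos [ 0.53679 -0.00265  0.22675] t 13.35
```

servo_tool --plan '[[[1,-0.1,0],[0,0,0],0],[[0.8,-0.1,0],[0,0,0],0],[[0,0,0],[0,0,0],0],[[0,0,0],[0,0,0],0]]'

```text
time_s: 13.75
ee_pos: [0.5379, -0.0028, 0.2267]
tool_rot: [-0.657, 0.754, 0.001, -0.001]
ft_force: [-6.3, 3.4, 1.0]
gripper_width: 0.08
```

```bash
python3 - <<'E'
from st import *
f()
shot('wrist','w9')
im=cv2.imread('pics/w9.png')[50:330,20:320]; cv2.imwrite('pics/w9c.png',cv2.resize(im,None,fx=2,fy=2,interpolation=cv2.INTER_CUBIC))
E
```

```text
mean F [-6.67  3.49  1.16] std [0.27 0.25 0.36] axial -7.09 pos [ 0.53789 -0.00281  0.22674] t 14.15
```

View pics/w9c.png

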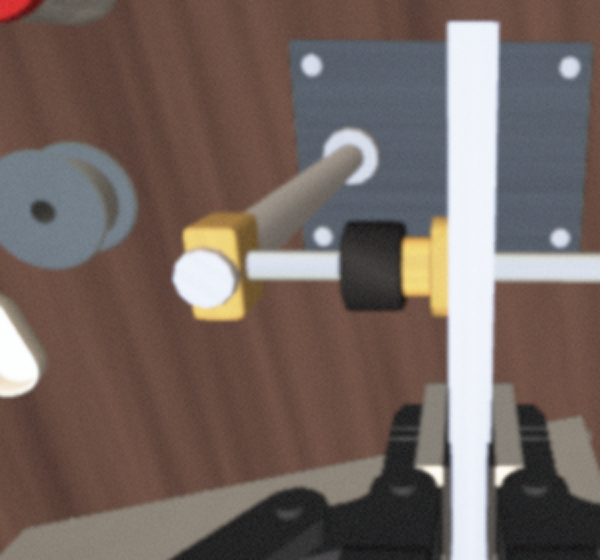

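The plate presses on the disc and the neck behind it has visibly shortened (403 to 432 in the crop). The wrist reads about 7.3 N, and the spring travel suggests about 6 N. I add a little and hold.

servo_tool --plan '[[[0.5,-0.1,0],[0,0,0],0],[[0.5,0,0],[0,0,0],0],[[0,0,0],[0,0,0],0],[[0,0,0],[0,0,0],0],[[0,0,0],[0,0,0],0],[[0,0,0],[0,0,0],0],[[0,0,0],[0,0,0],0],[[0,0,0],[0,0,0],0]]'

```text
time_s: 15.0
ee_pos: [0.5385, -0.0029, 0.2267]
tool_rot: [-0.657, 0.754, 0.001, -0.001]
ft_force: [-6.7, 4.1, 1.3]
gripper_width: 0.084
```

```bash
python3 - <<'E'
from st import *
f(16)
c=dict(np.load('pics/w7.npz')); 
im,d,c9=shot('wrist','w10')
v,u=np.mgrid[0:384,0:512]
for n in ['w7','w9','w10']:
    c=dict(np.load(f'pics/{n}.npz')); g=c['im'].astype(int)
    row=slice(178,188); b=g[row,:,:].mean(0); # brass: R-B large
    br=b[:,2]-b[:,0]; k=np.where(br>60)[0]; print(n,k.min(),k.max(),len(k))
    br=(g[160:205,:,2]-g[160:205,:,0]>60).sum(0); print(br[150:250].tolist())
E
```

```text
mean F [-7.54  3.28  1.65] std [0.46 0.5  0.49] axial -7.92 pos [ 0.53849 -0.00289  0.22672] t 15.8
w7 109 225 38
[0, 0, 0, 0, 0, 0, 0, 0, 0, 0, 0, 0, 0, 0, 0, 0, 0, 0, 0, 0, 0, 0, 0, 0, 0, 0, 0, 0, 0, 0, 0, 0, 0, 0, 0, 0, 0, 0, 0, 0, 0, 0, 3, 25, 28, 30, 30, 30, 30, 30, 30, 30, 30, 30, 30, 30, 30, 30, 31, 30, 30, 30, 30, 31, 37, 42, 45, 45, 45, 45, 45, 45, 45, 45, 45, 45, 30, 7, 0, 0, 0, 0, 0, 0, 0, 0, 0, 0, 0, 0, 0, 0, 0, 0, 0, 0, 0, 0, 0, 0]
w9 137 243 27
[1, 0, 0, 0, 0, 0, 0, 0, 0, 0, 0, 0, 0, 0, 0, 0, 0, 0, 0, 0, 0, 0, 0, 0, 0, 0, 0, 0, 0, 0, 0, 0, 0, 0, 0, 0, 0, 0, 0, 0, 0, 0, 0, 0, 0, 0, 0, 0, 0, 0, 0, 0, 0, 0, 0, 0, 0, 0, 0, 0, 0, 0, 0, 0, 0, 0, 0, 0, 0, 0, 5, 27, 29, 31, 31, 30, 30, 30, 30, 30, 30, 30, 30, 30, 34, 40, 45, 45, 45, 45, 45, 45, 45, 44, 0, 0, 0, 0, 0, 0]
w10 139 243 25
[6, 4, 0, 0, 0, 0, 0, 0, 0, 0, 0, 0, 0, 0, 0, 0, 0, 0, 0, 0, 0, 0, 0, 0, 0, 0, 0, 0, 0, 0, 0, 0, 0, 0, 0, 0, 0, 0, 0, 0, 0, 0, 0, 0, 0, 0, 0, 0, 0, 0, 0, 0, 0, 0, 0, 0, 0, 0, 0, 0, 0, 0, 0, 0, 0, 0, 0, 0, 0, 0, 0, 0, 27, 29, 31, 31, 30, 30, 30, 30, 30, 30, 30, 30, 32, 39, 45, 45, 45, 45, 45, 45, 45, 44, 0, 0, 0, 0, 0, 0]
```

Held at about 8 N for well over a second: the wrist reads 7.9 N and the spring is 3.6 mm in. Now I ease off.

servo_tool --plan '[[[-1,0.1,0],[0,0,0],0],[[-1,0.1,0],[0,0,0],0],[[-1,0.2,0],[0,0,0],0],[[-1,0.1,0],[0,0,0],0],[[-2,0.3,0],[0,0,0],0],[[-3,0.4,0],[0,0,0],0],[[-3,0.4,0],[0,0,0],0],[[-2,0.3,0],[0,0,0],0],[[0,0,0],[0,0,0],0],[[0,0,0],[0,0,0],0]]'

```text
time_s: 16.85
ee_pos: [0.5263, -0.001, 0.2271]
tool_rot: [-0.658, 0.753, -0.0, 0.0]
ft_force: [-0.5, 0.8, -3.0]
gripper_width: 0.077
```

```bash
python3 - <<'E'
from st import *
from rel import *
f(6)
shot('wrist','w11')
c=dict(np.load('pics/w11.npz')); d=c['d']; v,u=np.mgrid[0:384,0:512]
W=world(c,np.c_[u.ravel(),v.ravel()],d.ravel()).reshape(384,512,3); Z=W[...,2]
t=(d>0)&(Z>.232)&(Z<.26)&(u>235)&(u<275)&(v<235); P=W[t]; zt=np.median(P[:,2]); y0=np.percentile(P[:,1],.3)
b=np.arange(y0+.004,P[:,1].max(),.01); i=np.digitize(P[:,1],b)
print(zt,y0,[( b[k].round(4),((P[i==k,0].min()+P[i==k,0].max())/2).round(4),np.median(P[i==k,2]).round(4)) for k in range(1,len(b))])
for a in (265,280,295,310,200,215,228):
    m=(abs(u-a)<5)&(v>165)&(v<205)&(d>0)&(Z>.2)&(Z<.215); Q=W[m]
    if len(Q)>9: print(a,len(Q),Q[:,0].mean().round(4),((Q[:,1].min()+Q[:,1].max())/2).round(4),np.ptp(Q[:,1]).round(4),np.percentile(Q[:,2],95).round(4))
im=cv2.imread('pics/w11.png')[50:330,20:400]; cv2.imwrite('pics/w11c.png',cv2.resize(im,None,fx=2,fy=2,interpolation=cv2.INTER_CUBIC))
E
```

```text
mean F [-0.24  0.51 -2.25] std [0.51 0.55 0.44] axial -0.31 pos [ 0.52626 -0.00107  0.22694] t 17.15
0.242343512158539 -0.08840475408144485 [(np.float64(-0.0744), np.float64(0.5146), np.float64(0.2423)), (np.float64(-0.0644), np.float64(0.516), np.float64(0.2423)), (np.float64(-0.0544), np.float64(0.5173), np.float64(0.2423)), (np.float64(-0.0444), np.float64(0.5187), np.float64(0.2424)), (np.float64(-0.0344), np.float64(0.5201), np.float64(0.2424))]
265 59 0.5144 -0.0358 0.0068 0.2096
280 135 0.5086 -0.0352 0.0072 0.2096
295 126 0.5016 -0.0341 0.0071 0.2096
310 126 0.4947 -0.0331 0.0068 0.2097
200 296 0.5453 -0.0397 0.0187 0.2131
215 211 0.5385 -0.04 0.0178 0.2145
228 177 0.5322 -0.0382 0.0203 0.2147
```

View pics/w11c.png

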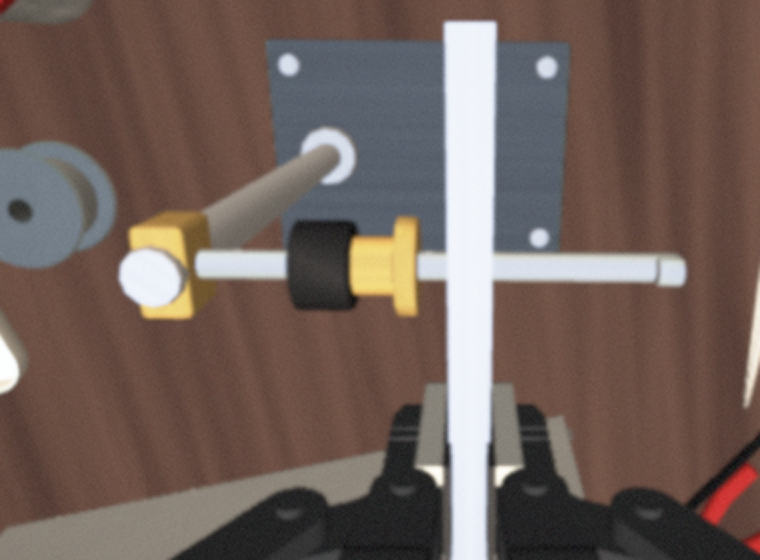

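The plate is free of the disc, about 8 mm from it. It is level and within 0.2 mm of centre on the pin. I lower it until the pin carries it.

servo_tool --plan '[[[0,0.2,-1],[0,0,0],0],[[0,0,-1],[0,0,0],0],[[0,0,-1],[0,0,0],0],[[0,0,-0.7],[0,0,0],0],[[0,0,0],[0,0,0],0],[[0,0,0],[0,0,0],0]]'

```text
time_s: 17.8
ee_pos: [0.5261, -0.0009, 0.2232]
tool_rot: [-0.657, 0.754, -0.0, -0.0]
ft_force: [0.3, 0.6, -2.7]
gripper_width: 0.076
```

```bash
python3 - <<'E'
from st import *
f(6)
E
```

```text
mean F [-0.15  0.09 -2.18] std [0.5  0.48 0.6 ] axial -0.16 pos [ 0.52609 -0.00089  0.22321] t 18.1
```

servo_tool --plan '[[[0,0,-0.5],[0,0,0],0],[[0,0,0],[0,0,0],0],[[0,0,0],[0,0,0],0]]'

```text
time_s: 18.4
ee_pos: [0.5261, -0.0009, 0.2227]
tool_rot: [-0.657, 0.754, 0.0, -0.0]
ft_force: [0.4, -0.3, -3.1]
gripper_width: 0.079
```

```bash
python3 - <<'E'
from st import *
f(6)
E
```

```text
mean F [ 0.36 -0.01 -2.54] std [0.33 0.26 0.33] axial 0.36 pos [ 0.52607 -0.00089  0.22267] t 18.7
```

servo_tool --plan '[[[0,0,-0.4],[0,0,0],0],[[0,0,0],[0,0,0],0],[[0,0,0],[0,0,0],0]]'

```text
time_s: 19.0
ee_pos: [0.5261, -0.0009, 0.2222]
tool_rot: [-0.657, 0.754, 0.0, -0.0]
ft_force: [-0.2, -0.2, -2.6]
gripper_width: 0.077
```

```bash
python3 - <<'E'
from st import *
f(6)
E
```

```text
mean F [ 0.34 -0.14 -2.36] std [0.59 0.49 0.58] axial 0.36 pos [ 0.52607 -0.00089  0.22227] t 19.3
```

servo_tool --plan '[[[0,0,-0.4],[0,0,0],0],[[0,0,0],[0,0,0],0],[[0,0,0],[0,0,0],0]]'

```text
time_s: 19.6
ee_pos: [0.5261, -0.0009, 0.222]
tool_rot: [-0.657, 0.754, -0.0, 0.0]
ft_force: [0.7, 0.6, -1.9]
gripper_width: 0.084
```

```bash
python3 - <<'E'
from st import *
f(6)
E
```

```text
mean F [-0.01  0.06 -1.98] std [0.54 0.43 0.31] axial -0.02 pos [ 0.52612 -0.00088  0.22194] t 19.9
```

servo_tool --plan '[[[0,0,-0.4],[0,0,0],0],[[0,0,0],[0,0,0],0],[[0,0,0],[0,0,0],0]]'

```text
time_s: 20.2
ee_pos: [0.5262, -0.0009, 0.2218]
tool_rot: [-0.657, 0.753, -0.0, 0.0]
ft_force: [-1.3, 1.1, 0.1]
gripper_width: 0.082
```

```bash
python3 - <<'E'
from st import *
f(6)
E
```

```text
mean F [-1.27  0.62  0.95] std [0.31 0.46 0.7 ] axial -1.35 pos [ 0.52616 -0.00088  0.22176] t 20.5
```

The pin now carries the plate: Fz went from -2.4 to about +1 N. I open the fingers a little and draw straight up.

servo_tool --plan '[[[0,0,0.1],[0,0,0],10],[[0,0,0],[0,0,0],13],[[0,0,0],[0,0,0],18],[[0,0,0],[0,0,0],30],[[0,0,0],[0,0,0],30],[[0,0,0],[0,0,0],30],[[0,0,0],[0,0,0],30]]'

```text
time_s: 21.2
ee_pos: [0.5261, -0.0009, 0.2216]
tool_rot: [-0.657, 0.754, -0.0, -0.0]
ft_force: [-0.5, 0.5, -0.1]
gripper_width: 0.303
```

```bash
python3 - <<'E'
from st import *
f(2)
shot('wrist','w12')
E
```

```text
mean F [-0.37 -0.21  0.15] std [0.15 0.69 0.22] axial -0.34 pos [ 0.52608 -0.0009   0.22157] t 21.3
```

View pics/w12.png

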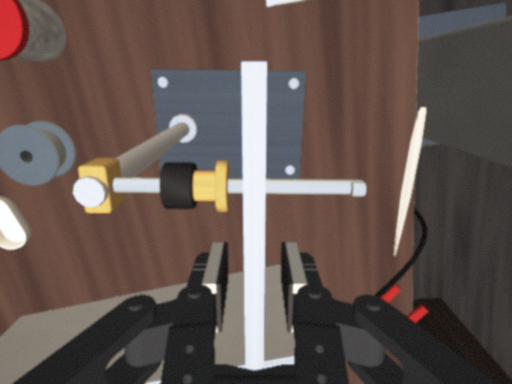

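The fingers at (215,285) and (290,285) are clear on both sides, and the plate at (254,200) hangs still on the pin. I withdraw upward.

servo_tool --plan '[[[0,0,5],[0,0,0],30],[[0,0,10],[0,0,0],30],[[0,0,20],[0,0,0],30],[[0,0,30],[0,0,0],30],[[0,0,30],[0,0,0],30],[[0,30,20],[0,0,0],30],[[0,40,0],[0,0,0],30],[[0,40,0],[0,0,0],30],[[0,0,0],[0,0,0],30],[[0,0,0],[0,0,0],30]]'

```text
time_s: 22.35
ee_pos: [0.526, 0.1099, 0.3373]
tool_rot: [-0.658, 0.753, -0.0, 0.0]
ft_force: [0.3, -0.4, 0.1]
gripper_width: 0.297
```

```bash
python3 - <<'E'
from h import *
s=arm.sense(); print(s['ee_pos'],s['ft_force'],s['time_s'])
for k in ('a','b'):
    im,d,c=shot('wrist','w13'+k)
    v,u=np.mgrid[0:384,0:512]; W=world(c,np.c_[u.ravel(),v.ravel()],d.ravel()).reshape(384,512,3); Z=W[...,2]
    t=(d>0)&(Z>.228)&(Z<.25)&(W[...,0]>.49)&(W[...,0]<.55)&(W[...,1]>-.12)&(W[...,1]<.1); P=W[t]; print(len(P))
    if len(P)>50:
        sl=np.polyfit(P[:,1],P[:,2],1); print('roll slope',sl[0],'z',np.median(P[:,2]),'y',P[:,1].min(),P[:,1].max(),'xslope',np.polyfit(P[:,1],P[:,0],1)[0])
im,d,c=shot('scene','s13'); im2,_,_=shot('side','d13')
o=np.hstack([im[100:300,150:450],im2[80:280,150:450]]); cv2.imwrite('pics/c13.png',cv2.resize(o,(800,267),interpolation=cv2.INTER_CUBIC))
for l in ['bracket','screwdriver','side_cutters','paste_tin','solder_spool']:
    print(l,[(np.round(x['xyz'],4),round(x['conf'],2)) for x in arm.pinpoint(l,'scene')[:2]])
E
```

```text
[0.52604501 0.10989008 0.33730505] [ 0.27863698 -0.39441205  0.09842076] 22.35
1762
roll slope -0.0009285801044276769 z 0.23702075670773176 y -0.019364001830247963 0.06085599006146061 xslope 0.13021021078163136
1791
roll slope -0.001397223826268469 z 0.23704265901161514 y -0.019964702842001383 0.06138194859735556 xslope 0.13064578986765857
bracket [(array([ 0.5212, -0.0108,  0.2116]), 0.58)]
screwdriver []
side_cutters [(array([ 0.4015,  0.2315, -0.0024]), 0.97)]
paste_tin [(array([ 7.095e-01, -1.528e-01, -2.000e-04]), 0.57)]
solder_spool [(array([ 0.743 , -0.0408, -0.001 ]), 0.56), (array([ 0.525 , -0.008 ,  0.2012]), 0.53)]
```

View pics/c13.png

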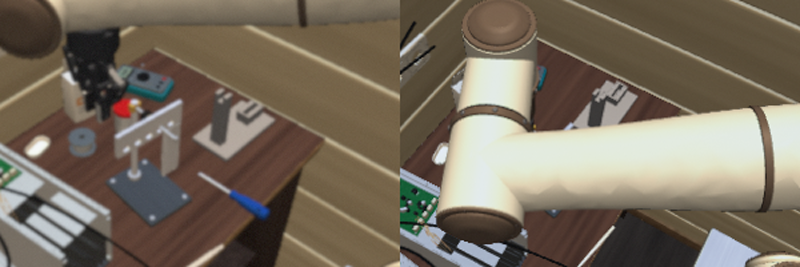

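View pics/w13b.png

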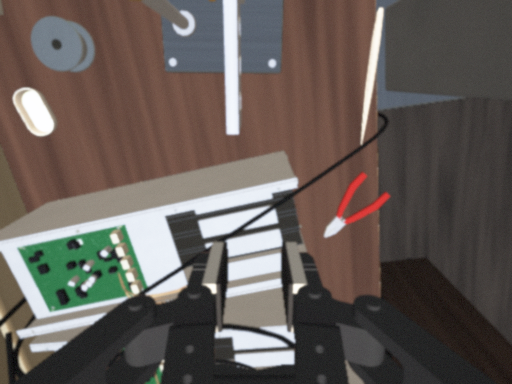

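The plate hangs level (slope 0.001) and still, with its top edge at 0.237 m as expected. The bystanders are where they were and the gripper is clear. I hand in the job.

```bash
python3 - <<'E'
from rig import arm
print(arm.finish_job(), arm.sense()['time_s'])
E
```

```text
the job is handed in; nothing more can be done
the job is handed in; nothing more can be done
```

The plate is hanging level and still on the stand's pin by its balance hole, the second from the leg end. The job was handed in at about 22.5 s, and no verdict was given.

- **Threading:** I lifted the plate out of the rack and measured its top edge and the pin in the same wrist-camera pictures. It then went onto the pin with no noticeable contact force.
- **Earthing stop:** The disc's face turned out to be about 61 mm behind the tip. I leaned the plate on it for about 2 s, with more than 1 s of that near 8 N. The wrist sensor read 7.9 N, while the spring's travel in the picture suggested about 7 N. Some of the difference is probably friction on the pin.
- **Release:** I backed off about 8 mm from the disc, lowered the plate until the pin took its weight, opened the fingers and withdrew upward.

**Last checks:**
- The top edge's slope was 0.001 rad, the same in two pictures.
- Its height of 0.237 m is what a plate hanging on the pin should show.
- The wrist force was near zero and the gripper was clear.
- The side cutters, tin and spool were located within about 5 mm of where they started.
- The network did not report the screwdriver in the last picture. It can be seen lying on the bench there, and the arm never came near it.

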